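# Load a filter cartridge through the spring dust flap

### The job

Put the new filter cartridge into the water filter on the counter: foot first through the two spring flaps in its top, then on down the shaft until it is pressed firmly home on the seat at the bottom, and let the flaps close behind it. How deep the seat lies must be felt: press with a firm push of about 20 newtons, never forcing the cartridge with more than 25 newtons, and leave the mug, tumbler and soap bottle undisturbed.

Things in the scene. Friction and masses are not known exactly. Their poses are not given: they have to be found in the camera images.
- cartridge: The filter cartridge, standing upright on the counter, 0.28 kg give or take a third: a white block 40 (x) by 56 (y) by 80 mm high, whose lowest 8 mm taper in by 3 mm on each side, with a grey grip fin centred on its top, 12 (x) by 40 (y) by 26 mm high, so 106 mm in all. Origin at the centre of its underside, z up; a half turn about z gives the same shape.
- filter_unit: The water filter, fixed to the counter: white box 170 (x) by 150 (y) by 160 mm high with a black drip tray and tap on its +x side. Origin at the centre of its underside, z up.
- port (a point): Centre of the loading mouth in the filter's flat top (160 mm up), axes as filter_unit's. Mouth and vertical shaft are 44 (x) by 60 mm (y); from 6 to 36 mm depth the shaft is 64 mm wide in x, room for the flaps. 70 mm below the top two sprung rollers press on the cartridge's narrow sides: it drags (about 6 to 13 N) and does not fall home by itself.
- seat: Seat at the shaft's bottom, out of sight. Origin: centre of its fixed base, on the shaft's axis, 148 mm below the top. The rubber pad on it, as wide as the shaft, has its face 2 to 12 mm above that; this differs from unit to unit and can only be felt. It gives about 1 mm per 20 N. With the cartridge home the fin's top is 30 to 40 mm below the mouth: push it there from above, e.g. with closed fingers.
- leaf_near (a joint): Spring flap hinged along the mouth's -x long side, 9 mm below the top, 25 mm long, 3 mm thick; 0 = closed (level), 1.55 = hanging open; it opens downward only and springs shut when free.
- leaf_far (a joint): The same flap on the mouth's +x side; the two meet in the middle. Pushing the foot through both takes about 6 to 10 N; they also rub lightly on whatever stands between them.
- mug: White mug, 76 mm across, 90 mm high, loose on the counter; bystander. Origin at the centre of its underside.
- tumbler: Glass tumbler, 72 mm across, 85 mm high, loose; bystander. Origin at the centre of its underside.
- soap: White soap bottle with a black cap, 60 mm across, 150 mm high, loose; bystander. Origin at the centre of its underside.
There are look-alikes about, which are no part of the job. What is shaped like the cartridge but orange or red is not meant.

How it is judged:
By the outcome, as a careful person would: the job done as asked, in the order asked, and still so for the second after the job is handed in, with the robot touching nothing.
It also fails if it takes over 69 s, if anything falls off the work surface, if the arm or the gripper's body presses on something with over 40 N, if the wrist force passes 120 N, or if a joint passes its speed limit or range.

### The arm

A 6-joint arm with a two-finger parallel gripper is mounted at the origin on the work surface. World frame = base frame: x ahead of the robot, y to its left, z up, the work surface at z = 0. Lengths are in m, angles in rad, forces in N, time in s.
With the tool pointing down it reaches from about 0.35 to 0.875 m from the base axis. Payload 4.2 kg.
Tool frame: the origin (TCP) lies at the very end of the fingers, on their centre line; the grasp point (between the pads) lies 19 mm behind it; z points along the fingers, y is the line along which they close (so a half turn about z gives the same grasp; the last joint's range is limited). The gripper opens to 87 mm and grips with 3 to 60 N. Pads are 19 mm wide; open, the fingers measure 117 mm over their backs; the gripper's body (75 mm by 190 mm) begins 51 mm behind the grasp point.
Start: joints at [1.529, 0.385, 0.008, 0, -1.194, -0.259], TCP at [0.185, 0.597, 0.223] pointing down, gripper open.
Joint ranges: [-3.14, 3.14], [-1.21, 2.06], [-1.07, 1.41], [-3.16, 2.05], [-2.99, -0.16], [-3.1, 3.1]. Speed limits (rad/s): [2.79, 2.79, 3.14, 3.14, 3.14, 3.14].

### API

Orientations are given as a unit quaternion [w, x, y, z].
In Python, from plant import bot, vision gives the robot as it stands. The module is installed in compiled form; this text tells all that it offers.
- The arm moves only by the tool arm_command, never from a script. Its argument "targets" is a list of rows, each an object with "offset": the shift along the tool's x, y, z as a fraction of full scale, a list of three; "spin": the turn about the tool's z as a fraction of full scale. A call has 1 to 20 rows; each row is the pose to reach, as a shift and turn from the pose commanded when the call began, along the tool's axes at that moment; what a row does not reach only later rows make up. Full scale, the value 1, is 100 mm for a shift and pi/2 rad for a turn. A row lasts 1/10 s, in which the tool goes at most 50 mm and 8.59 degrees, less where a joint would pass 70% of its speed; a pose out of reach is approached as far as the arm can. A call with a number of a shift or a turn outside -1 to 1 is refused whole. A call with a gripper value outside its range is refused whole. "gripper" is the gripper command: -1 is fully open, 1 is shut, values between are in proportion, set as the call begins (left out, the last holds). The fingers move at their own pace and stop on an object; "squeeze" is the grip in N (left out, the last holds). Time passes only in rows, so rows that repeat a pose let the fingers close. It gives the time, the measured TCP pose, the force, the opening and the grip force at its end, in the units of the state.
- bot.observe(): the state, without advancing time (a new reading comes with each control period).
- vision.grab_frame(name): name is "scene" or "top" or "wrist"; returns a dict with "image" (384x512x3 uint8, blue, green, red), "fx", "fy", "cx", "cy" (pixels), "dist" ([k1, k2, p1, p2, k3] as OpenCV has them; the pictures are not rectified), "R" (3x3) and "t" (3): a world point X has camera coordinates R X + t. Camera axes: x right, y down, z forward; pixel columns grow to the right and rows downward; lengths in m; the calibration is good to about 2 mm. A picture is of the moment at which its call begins. There is no depth.
- bot.hand_in(): hands the job in; it is judged then, once.
The state is a dict: "time": time; "joint_positions": joint angles; "qvel": joint speeds; "effort": joint torques, N m; "ee_pos": TCP position; "tcp_rot": TCP orientation; "force": force on the tool from outside, world axes, zero at the start; "torque": the same for the moment, N m; "opening": finger opening in m; "grip_force": force on a finger pad.
Only numpy, scipy, OpenCV 4.12 (cv2) and the standard library are available. Lean on these libraries where they do the work, as an engineer would, in place of code of your own. Each camera call takes 0.05 s, during which the arm holds its last target. There are 200 camera calls.

## Working session

There is one attempt and no reset: what is moved stays moved. The work goes in short steps, Python scripts to look and compute and a tool call to move; the robot and the scene stay as the last step left them, time stands still between calls to the robot, and variables do not carry over. Pictures are saved under pics/ and viewed, at most 10 in all, crops included, and the job is handed in when it is done.

Besides the shell and the picture viewer there is one more tool, called by a JSON object that holds its "method" and its "body". arm_command: Moves the arm, as the interface text tells. Shift numbers are shares of 100 mm and turn numbers shares of pi/2 rad, none past 1 either way. Its arguments: {"type":"object","properties":{"targets":{"type":"array","items":{"type":"object","properties":{"offset":{"type":"array","items":{"type":"number","minimum":-1,"maximum":1}},"spin":{"type":"number","minimum":-1,"maximum":1}}}},"gripper":{"type":"number"},"squeeze":{"type":"number"}},"required":["targets"]}

```bash
mkdir -p pics; python3 - <<'E'
from plant import bot, vision
import cv2,pickle,numpy as np
s=bot.observe();print({k:np.round(v,3) for k,v in s.items()})
F={n:vision.grab_frame(n) for n in("scene","top","wrist")}
pickle.dump(F,open("f0.pkl","wb"))
for n,f in F.items():
    cv2.imwrite(f"pics/{n}0.png",f["image"]); print(n,f["fx"],f["dist"],(-f["R"].T@f["t"]).round(3))
E
```

```text
{'time': np.float64(0.0), 'joint_positions': array([ 1.529,  0.386,  0.007, -0.   , -1.194, -0.259]), 'qvel': array([-0.   , -0.   ,  0.001, -0.003,  0.   , -0.   ]), 'effort': array([-0.0000e+00, -3.9066e+01,  1.8740e+01,  4.2200e+00,  1.1000e-02,
       -0.0000e+00]), 'ee_pos': array([0.185, 0.596, 0.221]), 'tcp_rot': array([ 0.001,  0.989, -0.15 , -0.   ]), 'force': array([ 0.066,  0.204, -0.707]), 'torque': array([ 0.035, -0.004,  0.053]), 'grip_force': np.float64(0.0), 'opening': np.float64(0.087)}
scene 395.8661595109493 [0.02860235 0.         0.         0.         0.        ] [0.915 0.445 1.002]
top 349.47423747315366 [-0.06656958  0.          0.          0.          0.        ] [0.445 0.023 0.982]
wrist 320.44899899116206 [-0.05062941  0.          0.          0.          0.        ] [0.259 0.574 0.385]
```

View pics/scene0.png

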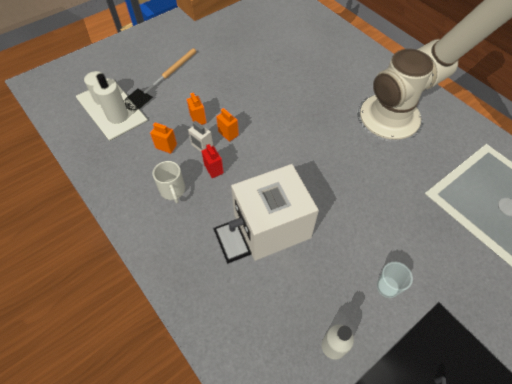

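View pics/top0.png

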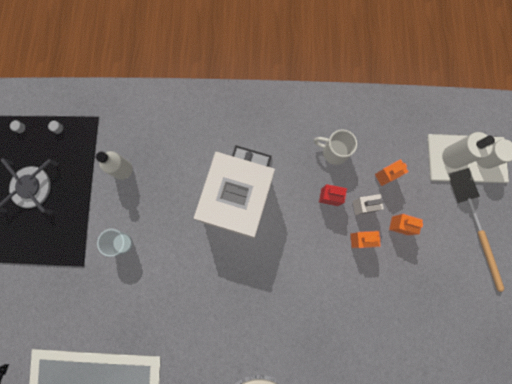

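Scene and top views: the white cartridge is at about (371,204) in the top view, between three orange and one red look-alike. The filter is at about (236,195) with its mouth at about (236,193). The soap is near (113,165), the tumbler near (112,243) and the mug near (341,147).

```bash
cat > h.py <<'E'
import cv2,numpy as np
def ray(f,px,z):
    K=np.array([[f["fx"],0,f["cx"]],[0,f["fy"],f["cy"]],[0,0,1]])
    p=cv2.undistortPoints(np.array(px,float).reshape(-1,1,2),K,np.array(f["dist"]))[:,0]
    R=np.array(f["R"]);C=-R.T@np.array(f["t"])
    d=np.c_[p,np.ones(len(p))]@R
    return C+d*((z-C[2])/d[:,2])[:,None]
def rects(mask,amin):
    cs,_=cv2.findContours(mask.astype(np.uint8),cv2.RETR_LIST,cv2.CHAIN_APPROX_NONE)
    return [cv2.minAreaRect(c) for c in cs if cv2.contourArea(c)>amin]
def show(f,r,z):
    b=ray(f,cv2.boxPoints(r),z)[:,:2]; e=np.diff(np.r_[b,b[:1]],axis=0)
    print("px",np.round(r[0],1),"ctr",b.mean(0).round(4),"sides",np.linalg.norm(e,axis=1)[:2].round(4),"ang",np.degrees(np.arctan2(e[:2,1],e[:2,0])).round(1))
E
python3 - <<'E'
import pickle
from h import *
F=pickle.load(open("f0.pkl","rb"))
big=[]
for n,(cx,cy),(mx,my) in(("top",(371,204),(236,195)),("scene",(200,136),(273,205))):
    f=F[n];im=f["image"].astype(int);br=im.min(2);sat=im.max(2)-br
    print(n,"rough cart",ray(f,[(cx,cy)],.09).round(3),"mouth",ray(f,[(mx,my)],.16).round(3))
    m=((br>165)&(sat<40))
    for r in rects(m,60):
        if abs(r[0][0]-mx)<50 and abs(r[0][1]-my)<50: print("unit");show(f,r,.16)
        if abs(r[0][0]-cx)<30 and abs(r[0][1]-cy)<30: print("cart");show(f,r,.08)
    for x,y in((cx,cy),(mx,my)):
        big.append(cv2.resize(f["image"][y-45:y+45,x-60:x+60],(400,300),interpolation=cv2.INTER_CUBIC))
cv2.imwrite("pics/z1.png",np.vstack([np.hstack(big[:2]),np.hstack(big[2:])]))
E
```

```text
top rough cart [[ 0.566 -0.275  0.09 ]] mouth [[0.57  0.071 0.16 ]]
cart
px [371.  202.6] ctr [ 0.5714 -0.2789] sides [0.0545 0.0385] ang [ -79.2 -172.2]
unit
px [234.5 192.5] ctr [0.5762 0.0746] sides [0.0595 0.0746] ang [ -15.8 -107.2]
unit
px [234.  192.7] ctr [0.5768 0.0758] sides [0.1738 0.1547] ang [ -13.9 -105.9]
scene rough cart [[ 0.584 -0.253  0.09 ]] mouth [[0.59  0.091 0.16 ]]
unit
px [232.  240.4] ctr [0.7243 0.1044] sides [0.042  0.0736] ang [166.1  73. ]
unit
px [273.7 197.9] ctr [0.5755 0.0758] sides [0.0592 0.0826] ang [173.9  74.6]
unit
px [274.4 197.6] ctr [0.5713 0.0745] sides [0.192  0.1595] ang [166.7  66.2]
cart
px [198.5 133.1] ctr [ 0.5775 -0.2727] sides [0.0365 0.0626] ang [-131.3  128.5]
```

View pics/z1.png

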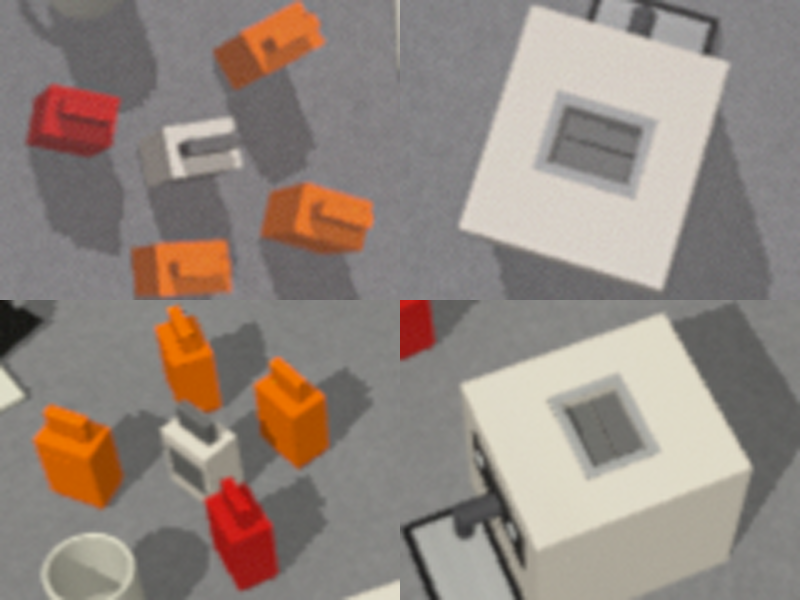

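The filter is at about (0.577, 0.0755) with yaw about -14.5°. Its top sides measure 0.174 x 0.155, against 0.170 x 0.150 given. The cartridge is at about (0.571, -0.279) with yaw about 9°, and its sides measure 0.055 x 0.039, against 0.056 x 0.040. Both match, so I'm setting out.

{"method": "arm_command", "body": {"targets": [{"offset": [0.22,0.25,0]},{"offset": [0.44,0.5,0]},{"offset": [0.66,0.75,0]},{"offset": [0.88,1,0]}], "gripper": 0.15}}

```text
$.targets[0]: bad value
```

{"method": "arm_command", "body": {"targets": [{"offset": [0.22,0.25,0]},{"offset": [0.44,0.5,0]},{"offset": [0.66,0.75,0]},{"offset": [0.88,1,0]}]}}

```text
$.targets[0]: bad value
```

{"method": "arm_command", "body": {"targets": [{"offset": [0.22,0.25,0],"spin": 0},{"offset": [0.44,0.5,0],"spin": 0},{"offset": [0.66,0.75,0],"spin": 0},{"offset": [0.88,1,0],"spin": 0}], "gripper": 0.15}}

```text
time: 0.55
ee_pos: [0.2398, 0.4739, 0.2222]
tcp_rot: [0.0, 0.989, -0.15, -0.0]
force: [-0.6, 0.1, -0.1]
opening: 0.0627
grip_force: 0.0
```

{"method": "arm_command", "body": {"targets": [{"offset": [0.22,0.25,0],"spin": 0},{"offset": [0.44,0.5,0],"spin": 0},{"offset": [0.66,0.75,0],"spin": 0},{"offset": [0.88,1,0],"spin": 0}]}}

```text
time: 0.95
ee_pos: [0.2942, 0.3523, 0.2224]
tcp_rot: [0.0, 0.989, -0.15, -0.0]
force: [0.5, 0.0, 0.7]
opening: 0.0383
grip_force: 0.0
```

{"method": "arm_command", "body": {"targets": [{"offset": [0.22,0.25,0],"spin": 0},{"offset": [0.44,0.5,0],"spin": 0},{"offset": [0.66,0.75,0],"spin": 0},{"offset": [0.88,1,0],"spin": 0}]}}

```text
time: 1.35
ee_pos: [0.3485, 0.2307, 0.2225]
tcp_rot: [-0.0, 0.989, -0.15, -0.0]
force: [1.2, -0.1, 0.5]
opening: 0.0371
grip_force: 0.0
```

{"method": "arm_command", "body": {"targets": [{"offset": [0.22,0.25,0],"spin": 0},{"offset": [0.44,0.5,0],"spin": 0},{"offset": [0.66,0.75,0],"spin": 0},{"offset": [0.88,1,0],"spin": 0}]}}

```text
time: 1.75
ee_pos: [0.403, 0.1092, 0.2226]
tcp_rot: [-0.0, 0.989, -0.15, 0.0]
force: [-0.3, 0.3, 0.1]
opening: 0.037
grip_force: 0.0
```

{"method": "arm_command", "body": {"targets": [{"offset": [0.22,0.25,0],"spin": 0},{"offset": [0.44,0.5,0],"spin": 0},{"offset": [0.66,0.75,0],"spin": 0},{"offset": [0.88,1,0],"spin": 0}]}}

```text
time: 2.15
ee_pos: [0.4574, -0.0124, 0.2225]
tcp_rot: [-0.0, 0.989, -0.15, -0.0]
force: [0.8, 0.3, 0.3]
opening: 0.0371
grip_force: 0.0
```

{"method": "arm_command", "body": {"targets": [{"offset": [0.22,0.25,0],"spin": 0},{"offset": [0.44,0.5,0],"spin": 0},{"offset": [0.66,0.75,0],"spin": 0},{"offset": [0.88,1,0],"spin": 0}]}}

```text
time: 2.55
ee_pos: [0.5118, -0.1339, 0.2223]
tcp_rot: [-0.0, 0.989, -0.15, -0.0]
force: [1.1, 0.7, 1.1]
opening: 0.0368
grip_force: 0.0
```

{"method": "arm_command", "body": {"targets": [{"offset": [0.22,0.25,0],"spin": 0},{"offset": [0.44,0.5,0],"spin": 0},{"offset": [0.66,0.75,0],"spin": 0},{"offset": [0.88,1,0],"spin": 0}]}}

```text
time: 2.95
ee_pos: [0.5663, -0.2554, 0.2221]
tcp_rot: [-0.0, 0.989, -0.15, -0.0]
force: [0.4, 1.2, 1.2]
opening: 0.0369
grip_force: 0.0
```

{"method": "arm_command", "body": {"targets": [{"offset": [0.02,0.03,0],"spin": 0.09},{"offset": [0.05,0.09,0],"spin": 0.18},{"offset": [0.1,0.15,0],"spin": 0.27},{"offset": [0.12,0.21,0],"spin": 0.36},{"offset": [0.12,0.21,0],"spin": 0.45},{"offset": [0.12,0.21,0],"spin": 0.54},{"offset": [0.12,0.21,0],"spin": 0.63},{"offset": [0.12,0.21,0],"spin": 0.71},{"offset": [0.12,0.21,0],"spin": 0.71},{"offset": [0.12,0.21,0],"spin": 0.71}]}}

```text
time: 3.95
ee_pos: [0.5712, -0.2777, 0.2222]
tcp_rot: [0.0, 0.76, -0.649, -0.0]
force: [0.8, 0.7, 0.1]
opening: 0.037
grip_force: 0.0
```

```bash
python3 - <<'E'
from plant import bot, vision
from h import *
import pickle
s=bot.observe();print(s["ee_pos"].round(4),s["joint_positions"].round(2))
f=vision.grab_frame("wrist");pickle.dump(f,open("f1.pkl","wb"));cv2.imwrite("pics/w1.png",f["image"])
im=f["image"].astype(int);br=im.min(2);sat=im.max(2)-br
m=((br>150)&(sat<40))
for r in rects(m,300): show(f,r,.08)
E
```

```text
[ 0.5712 -0.2777  0.2222] [-0.2   0.4   0.03 -0.   -1.2   0.36]
px [261.5 309. ] ctr [ 0.5445 -0.1282] sides [0.0899 0.0348] ang [-171.   101.5]
px [268.5 255.5] ctr [ 0.5479 -0.196 ] sides [0.0474 0.0177] ang [-171.   100.7]
px [ 63.3 213. ] ctr [ 0.7659 -0.2078] sides [0.0833 0.1389] ang [-117.   162.1]
px [383.7 209. ] ctr [ 0.4398 -0.2643] sides [0.1446 0.0857] ang [-153.8  124.3]
px [190.4 147.2] ctr [ 0.6417 -0.2957] sides [0.109  0.2419] ang [ -94.4 -175. ]
px [386.4 119.6] ctr [ 0.4609 -0.3526] sides [0.0722 0.0591] ang [-168.4  108.8]
px [293.7  69.7] ctr [ 0.5558 -0.382 ] sides [0.0219 0.0468] ang [-168.4  103.7]
px [215.1  50.8] ctr [ 0.6279 -0.3872] sides [0.0169 0.0376] ang [-99. 175.]
```

View pics/w1.png

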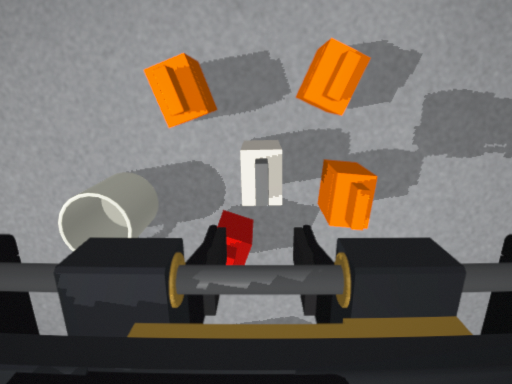

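Wrist view: the white cartridge is at about (261,177). Its top face spans x 241–282 and y 151–205, with the fin along its length and the fingers centred at about column 260. The red block lies below it at (235,240).

```bash
python3 - <<'E'
from h import *
import pickle
f=pickle.load(open("f1.pkl","rb"))
im=f["image"].astype(int);br=im.min(2);sat=im.max(2)-br
print(br[145:215:5,250],br[190,225:300:5],br[160:215:5,262])
roi=np.zeros(br.shape,bool);roi[135:215,230:295]=1
for t in(170,185,200,215):
  m=((br>t)&roi)
  for r in rects(m,200): print(t);show(f,r,.08)
m=((br<100)&roi);print("fin dark");[show(f,r,.106) for r in rects(m,50)]
E
```

```text
[134 226 233 234 234 234 233 234 233 234 234 233 211 112] [147 151 154 155 234 234 183 131 132 180 181 181 155 155 162] [ 71 131 130 131 130 132 130 131 131 126 116]
170
px [260.8 177.1] ctr [ 0.5694 -0.2786] sides [0.0399 0.0563] ang [-169.8  101.3]
185
px [261.1 177.1] ctr [ 0.5691 -0.2787] sides [0.0396 0.0561] ang [-169.3  101.8]
200
px [260.5 177.5] ctr [ 0.5696 -0.2782] sides [0.0394 0.0558] ang [-171.   100.1]
215
px [261. 177.] ctr [ 0.5692 -0.2788] sides [0.0384 0.0547] ang [-171.   100.1]
fin dark
```

{"method": "arm_command", "body": {"targets": [{"offset": [0,0.02,0.25],"spin": -0.013},{"offset": [0,0.02,0.5],"spin": -0.013},{"offset": [0,0.02,0.75],"spin": -0.013},{"offset": [0,0.02,0.95],"spin": -0.013}]}}

```text
time: 4.4
ee_pos: [0.5688, -0.2778, 0.126]
tcp_rot: [0.0, 0.767, -0.642, -0.001]
force: [-0.3, -0.0, -0.5]
opening: 0.0367
grip_force: 0.0
```

{"method": "arm_command", "body": {"targets": [{"offset": [0,0,0.15],"spin": 0},{"offset": [0,0,0.3],"spin": 0},{"offset": [0,0,0.38],"spin": 0},{"offset": [0,0,0.44],"spin": 0},{"offset": [0,0,0.44],"spin": 0}]}}

```text
time: 4.9
ee_pos: [0.5691, -0.278, 0.083]
tcp_rot: [0.0, 0.766, -0.642, -0.0]
force: [-0.3, 0.3, 0.2]
opening: 0.0368
grip_force: 0.0
```

{"method": "arm_command", "body": {"targets": [{"offset": [0,0,0],"spin": 0},{"offset": [0,0,0],"spin": 0},{"offset": [0,0,0],"spin": 0},{"offset": [0,0,0],"spin": 0},{"offset": [0,0,0],"spin": 0},{"offset": [0,0,0],"spin": 0},{"offset": [0,0,0],"spin": 0}], "gripper": 1, "squeeze": 40}}

```text
time: 5.6
ee_pos: [0.5695, -0.2781, 0.084]
tcp_rot: [-0.0, 0.766, -0.642, 0.0]
force: [-0.7, 0.7, 3.5]
opening: 0.012
grip_force: 40.0
```

Gripped at 12.0 mm, which is the fin's thickness. Next I lift, then carry it slightly past the mouth so the wrist camera can see it.

{"method": "arm_command", "body": {"targets": [{"offset": [0,0,-0.1],"spin": 0},{"offset": [0,0,-0.3],"spin": 0},{"offset": [0,0,-0.6],"spin": 0},{"offset": [0,0,-1],"spin": 0}]}}

```text
time: 6.0
ee_pos: [0.5675, -0.2773, 0.1819]
tcp_rot: [0.001, 0.766, -0.643, -0.003]
force: [0.4, 0.1, -2.0]
opening: 0.0118
grip_force: 40.0
```

{"method": "arm_command", "body": {"targets": [{"offset": [0,0,-0.4],"spin": 0},{"offset": [0,0,-0.8],"spin": 0},{"offset": [0,0,-1],"spin": 0}]}}

```text
time: 6.3
ee_pos: [0.5701, -0.2785, 0.2878]
tcp_rot: [-0.001, 0.766, -0.643, 0.003]
force: [0.7, 0.2, -3.4]
opening: 0.0118
grip_force: 40.0
```

{"method": "arm_command", "body": {"targets": [{"offset": [-0.2,-0.04,-0.1],"spin": 0},{"offset": [-0.6,-0.12,-0.16],"spin": 0},{"offset": [-1,-0.2,-0.16],"spin": 0}]}}

```text
time: 6.6
ee_pos: [0.5714, -0.1754, 0.3]
tcp_rot: [-0.0, 0.766, -0.643, 0.0]
force: [2.2, 0.4, -3.4]
opening: 0.0117
grip_force: 40.0
```

{"method": "arm_command", "body": {"targets": [{"offset": [-0.33,-0.07,0],"spin": 0},{"offset": [-0.67,-0.14,0],"spin": 0},{"offset": [-1,-0.2,0],"spin": 0}]}}

```text
time: 6.9
ee_pos: [0.5731, -0.0725, 0.2989]
tcp_rot: [0.0, 0.766, -0.643, -0.001]
force: [0.6, 0.2, -3.9]
opening: 0.0117
grip_force: 40.0
```

{"method": "arm_command", "body": {"targets": [{"offset": [-0.33,-0.07,0],"spin": 0},{"offset": [-0.67,-0.14,0],"spin": 0},{"offset": [-1,-0.2,0],"spin": 0}]}}

```text
time: 7.2
ee_pos: [0.5754, 0.0293, 0.2989]
tcp_rot: [0.0, 0.766, -0.643, -0.001]
force: [0.9, 0.1, -3.2]
opening: 0.0118
grip_force: 40.0
```

{"method": "arm_command", "body": {"targets": [{"offset": [-0.33,-0.07,0],"spin": 0},{"offset": [-0.67,-0.14,0],"spin": 0},{"offset": [-1,-0.2,0],"spin": 0}]}}

```text
time: 7.5
ee_pos: [0.5777, 0.1312, 0.2989]
tcp_rot: [0.001, 0.766, -0.643, -0.001]
force: [0.1, -0.3, -3.1]
opening: 0.0118
grip_force: 40.0
```

{"method": "arm_command", "body": {"targets": [{"offset": [-0.15,0,0],"spin": 0.08},{"offset": [-0.25,0,0],"spin": 0.16},{"offset": [-0.3,0,0],"spin": 0.23},{"offset": [-0.3,0,0],"spin": 0.273},{"offset": [-0.3,0,0],"spin": 0.273},{"offset": [-0.3,0,0],"spin": 0.273},{"offset": [-0.3,0,0],"spin": 0.273}]}}

```text
time: 8.2
ee_pos: [0.573, 0.1591, 0.2993]
tcp_rot: [-0.0, -0.612, 0.791, 0.0]
force: [1.2, -0.3, -4.1]
opening: 0.0116
grip_force: 40.0
```

```bash
python3 - <<'E'
from plant import bot, vision
from h import *
import pickle
s=bot.observe();print(s["ee_pos"].round(4),s["tcp_rot"].round(4),s["force"].round(2))
f=vision.grab_frame("wrist");pickle.dump(f,open("f2.pkl","wb"));cv2.imwrite("pics/w2.png",f["image"])
E
```

```text
[0.573  0.1591 0.2993] [-3.000e-04 -6.122e-01  7.907e-01  2.000e-04] [ 1.17 -0.35 -4.09]
```

View pics/w2.png

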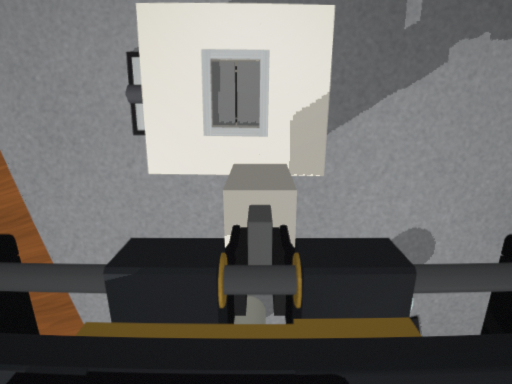

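Wrist view: the mouth is at about (235,93) inside its grey frame (x 202–269, y 50–136), and its long side runs almost straight up the image. The held cartridge is centred at column 260, its top edge spanning x 224–296 at row 190.

```bash
python3 - <<'E'
from h import *
import pickle
f=pickle.load(open("f2.pkl","rb"))
im=f["image"].astype(int);br=im.min(2)
print(br[93,195:280:3]);print(br[40:145:3,225])
roi=np.zeros(br.shape,bool);roi[40:146,194:278]=1
for t in(125,140,150,160,190):
  for r in rects((br<t)&roi,1500): print("<",t);show(f,r,.16)
roi2=np.zeros(br.shape,bool);roi2[:185,130:345]=1
for r in rects((br>150)&roi2,9000): print("top");show(f,r,.16)
E
```

```text
[217 216 215 176 176 173  88  88 117 117 117 118 118 113  90 117 118 118
 119 118 119 118 180 180 184 219 218 219 218]
[218 219 218 195 179 180 171 117 119 118 118 117 119 118 119 118 119 117
 119 117 117 118 118 117 117 118 116 117  91 144 177 177 203 217 217]
< 125
px [234.5  93.5] ctr [0.5741 0.0762] sides [0.0417 0.0588] ang [165.3  75.4]
< 140
px [235.  93.] ctr [0.5736 0.076 ] sides [0.0425 0.0596] ang [165.3  75.5]
< 150
px [234.5  93. ] ctr [0.574  0.0758] sides [0.0434 0.0596] ang [165.3  75.5]
< 160
px [234.5  92.5] ctr [0.5739 0.0754] sides [0.0606 0.0434] ang [-106.7  165.3]
< 190
px [235.   92.5] ctr [0.5736 0.0759] sides [0.0581 0.0763] ang [165.3  75.9]
top
px [232.7  88.7] ctr [0.5759 0.0751] sides [0.1537 0.1717] ang [-111.1  164.4]
```

{"method": "arm_command", "body": {"targets": [{"offset": [0.2,-0.06,0],"spin": 0.002},{"offset": [0.5,-0.14,0],"spin": 0.002},{"offset": [0.8,-0.217,0],"spin": 0.002},{"offset": [0.8,-0.217,0.15],"spin": 0.002},{"offset": [0.8,-0.217,0.35],"spin": 0.002},{"offset": [0.8,-0.217,0.45],"spin": 0.002},{"offset": [0.8,-0.217,0.45],"spin": 0.002},{"offset": [0.8,-0.217,0.45],"spin": 0.002},{"offset": [0.8,-0.217,0.45],"spin": 0.002}]}}

```text
time: 9.15
ee_pos: [0.5748, 0.0767, 0.2557]
tcp_rot: [0.001, -0.611, 0.792, -0.001]
force: [-0.2, 0.2, -3.7]
opening: 0.0113
grip_force: 40.0
```

```bash
python3 - <<'E'
from plant import bot, vision
from h import *
s=bot.observe();print(s["ee_pos"].round(4),s["tcp_rot"].round(4),s["force"].round(2))
o=[]
for n,(x,y) in (("scene",(265,190)),("top",(236,190))):
  f=vision.grab_frame(n);o.append(cv2.resize(f["image"][y-60:y+60,x-60:x+60],(400,400),interpolation=cv2.INTER_CUBIC))
cv2.imwrite("pics/s3.png",np.hstack(o))
E
```

```text
[0.5748 0.0767 0.2557] [ 1.000e-03 -6.110e-01  7.917e-01 -5.000e-04] [-0.2   0.23 -3.66]
```

View pics/s3.png

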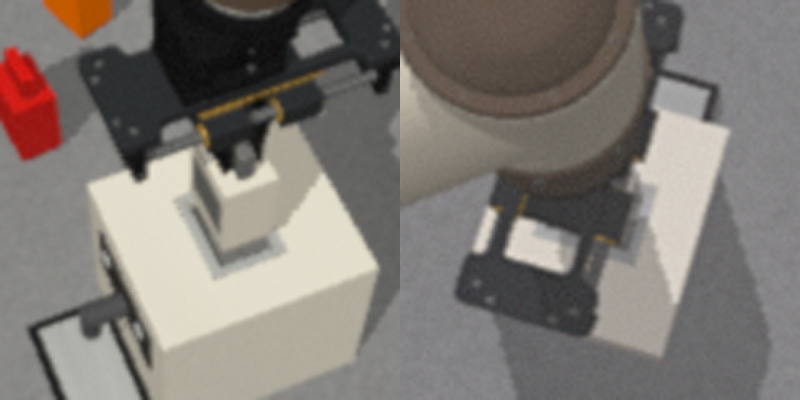

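The scene view shows the foot directly over the mouth and well aligned. Starting the insertion with a 1 mm correction.

{"method": "arm_command", "body": {"targets": [{"offset": [0.01,0.007,0.05],"spin": 0},{"offset": [0.01,0.007,0.1],"spin": 0},{"offset": [0.01,0.007,0.15],"spin": 0},{"offset": [0.01,0.007,0.18],"spin": 0},{"offset": [0.01,0.007,0.2],"spin": 0}]}}

```text
time: 9.75
ee_pos: [0.5732, 0.0755, 0.2355]
tcp_rot: [-0.0, -0.611, 0.792, -0.0]
force: [-2.2, -0.4, 4.9]
opening: 0.0118
grip_force: 40.0
```

{"method": "arm_command", "body": {"targets": [{"offset": [0,0,0.03],"spin": 0},{"offset": [0,0,0.06],"spin": 0},{"offset": [0,0,0.09],"spin": 0},{"offset": [0,0,0.12],"spin": 0}]}}

```text
time: 10.15
ee_pos: [0.5746, 0.0755, 0.2247]
tcp_rot: [0.002, -0.611, 0.792, -0.001]
force: [0.3, -0.9, 3.5]
opening: 0.0114
grip_force: 40.0
```

{"method": "arm_command", "body": {"targets": [{"offset": [0,0,0.05],"spin": 0},{"offset": [0,0,0.1],"spin": 0},{"offset": [0,0,0.15],"spin": 0},{"offset": [0,0,0.2],"spin": 0},{"offset": [0,0,0.25],"spin": 0},{"offset": [0,0,0.3],"spin": 0}]}}

```text
time: 10.75
ee_pos: [0.5727, 0.0755, 0.1913]
tcp_rot: [-0.001, -0.611, 0.792, 0.0]
force: [1.1, 0.0, -1.1]
opening: 0.0119
grip_force: 40.0
```

{"method": "arm_command", "body": {"targets": [{"offset": [0,0,0.05],"spin": 0},{"offset": [0,0,0.1],"spin": 0},{"offset": [0,0,0.15],"spin": 0},{"offset": [0,0,0.18],"spin": 0}]}}

```text
time: 11.15
ee_pos: [0.5732, 0.0757, 0.174]
tcp_rot: [-0.0, -0.611, 0.792, 0.0]
force: [-0.9, 1.3, -1.0]
opening: 0.0118
grip_force: 40.0
```

{"method": "arm_command", "body": {"targets": [{"offset": [0,0,0.03],"spin": 0},{"offset": [0,0,0.06],"spin": 0},{"offset": [0,0,0.09],"spin": 0},{"offset": [0,0,0.12],"spin": 0}]}}

```text
time: 11.55
ee_pos: [0.575, 0.076, 0.1675]
tcp_rot: [0.002, -0.611, 0.791, -0.002]
force: [-5.6, 1.0, 16.3]
opening: 0.0117
grip_force: 40.1
```

{"method": "arm_command", "body": {"targets": [{"offset": [0,0,-0.01],"spin": 0},{"offset": [0,0,-0.01],"spin": 0}]}}

```text
time: 11.75
ee_pos: [0.5748, 0.076, 0.1668]
tcp_rot: [0.002, -0.611, 0.791, -0.001]
force: [-1.7, 1.6, 9.7]
opening: 0.0115
grip_force: 40.0
```

{"method": "arm_command", "body": {"targets": [{"offset": [0,0,0.01],"spin": 0},{"offset": [0,0,0.01],"spin": 0},{"offset": [0,0,0.02],"spin": 0},{"offset": [0,0,0.02],"spin": 0}]}}

```text
time: 12.15
ee_pos: [0.5749, 0.0759, 0.1644]
tcp_rot: [0.002, -0.611, 0.792, -0.001]
force: [-0.9, 1.9, 8.3]
opening: 0.0114
grip_force: 40.0
```

{"method": "arm_command", "body": {"targets": [{"offset": [0,0,-0.02],"spin": 0},{"offset": [0,0,-0.02],"spin": 0},{"offset": [0,0,-0.02],"spin": 0},{"offset": [0,0,-0.02],"spin": 0}], "gripper": 0.4}}

```text
time: 12.55
ee_pos: [0.5729, 0.0755, 0.1631]
tcp_rot: [-0.0, -0.611, 0.792, 0.0]
force: [0.7, 0.4, 0.3]
opening: 0.0258
grip_force: 0.0
```

{"method": "arm_command", "body": {"targets": [{"offset": [0,0,-0.1],"spin": 0},{"offset": [0,0,-0.3],"spin": 0},{"offset": [0,0,-0.4],"spin": 0},{"offset": [0,0,-0.4],"spin": 0}]}}

```text
time: 12.95
ee_pos: [0.5743, 0.0759, 0.2057]
tcp_rot: [0.002, -0.611, 0.792, -0.001]
force: [-0.8, 0.7, -0.0]
opening: 0.026
grip_force: 0.0
```

{"method": "arm_command", "body": {"targets": [{"offset": [0,0,0],"spin": 0},{"offset": [0,0,0],"spin": 0},{"offset": [0,0,0],"spin": 0},{"offset": [0,0,0],"spin": 0},{"offset": [0,0,0],"spin": 0}], "gripper": 1, "squeeze": 10}}

```text
time: 13.45
ee_pos: [0.5731, 0.0756, 0.2032]
tcp_rot: [-0.0, -0.611, 0.792, 0.0]
force: [-1.1, -0.7, -0.5]
opening: 0.0014
grip_force: 0.0
```

```bash
python3 - <<'E'
from plant import bot, vision
from h import *
s=bot.observe();print(s["ee_pos"].round(4),s["tcp_rot"].round(4),s["force"].round(2),s["opening"])
o=[]
f=vision.grab_frame("wrist");o.append(cv2.resize(f["image"],(533,400)))
f=vision.grab_frame("scene");x,y=268,185;o.append(cv2.resize(f["image"][y-60:y+60,x-40:x+40],(266,400),interpolation=cv2.INTER_CUBIC))
cv2.imwrite("pics/w4.png",np.hstack(o))
E
```

```text
[0.5731 0.0756 0.2032] [-3.000e-04 -6.107e-01  7.918e-01  1.000e-04] [-1.07 -0.66 -0.53] 0.0014373189517005247
```

View pics/w4.png

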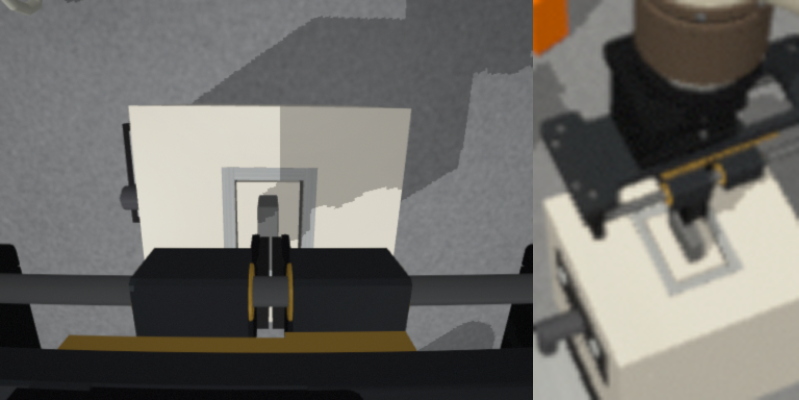

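The cartridge stands in the mouth with its block top level with the unit's top. The fin is at about (267,215) in the wrist view, right under the closed fingers. Now I push down from above.

{"method": "arm_command", "body": {"targets": [{"offset": [0,0,0.06],"spin": 0},{"offset": [0,0,0.12],"spin": 0},{"offset": [0,0,0.15],"spin": 0},{"offset": [0,0,0.17],"spin": 0},{"offset": [0,0,0.19],"spin": 0},{"offset": [0,0,0.21],"spin": 0}]}}

```text
time: 14.15
ee_pos: [0.5748, 0.0757, 0.1854]
tcp_rot: [0.002, -0.611, 0.791, -0.001]
force: [-3.5, 0.8, 13.4]
opening: 0.0004
grip_force: 6.3
```

{"method": "arm_command", "body": {"targets": [{"offset": [0,0,0.02],"spin": 0},{"offset": [0,0,0.04],"spin": 0},{"offset": [0,0,0.06],"spin": 0},{"offset": [0,0,0.08],"spin": 0}]}}

```text
time: 14.55
ee_pos: [0.5759, 0.0759, 0.1785]
tcp_rot: [0.004, -0.611, 0.791, -0.002]
force: [-0.7, -0.0, 12.4]
opening: 0.0005
grip_force: 5.6
```

{"method": "arm_command", "body": {"targets": [{"offset": [0,0,0.02],"spin": 0},{"offset": [0,0,0.04],"spin": 0},{"offset": [0,0,0.06],"spin": 0},{"offset": [0,0,0.08],"spin": 0},{"offset": [0,0,0.1],"spin": 0},{"offset": [0,0,0.12],"spin": 0},{"offset": [0,0,0.14],"spin": 0},{"offset": [0,0,0.16],"spin": 0},{"offset": [0,0,0.18],"spin": 0},{"offset": [0,0,0.2],"spin": 0}]}}

```text
time: 15.55
ee_pos: [0.5755, 0.076, 0.1586]
tcp_rot: [0.003, -0.611, 0.791, -0.002]
force: [-2.5, 0.1, 14.0]
opening: 0.0005
grip_force: 6.7
```

{"method": "arm_command", "body": {"targets": [{"offset": [0,0,0.02],"spin": 0},{"offset": [0,0,0.04],"spin": 0},{"offset": [0,0,0.06],"spin": 0},{"offset": [0,0,0.08],"spin": 0},{"offset": [0,0,0.1],"spin": 0},{"offset": [0,0,0.12],"spin": 0},{"offset": [0,0,0.14],"spin": 0},{"offset": [0,0,0.16],"spin": 0},{"offset": [0,0,0.18],"spin": 0},{"offset": [0,0,0.2],"spin": 0}]}}

```text
time: 16.55
ee_pos: [0.5753, 0.076, 0.1382]
tcp_rot: [0.003, -0.611, 0.791, -0.002]
force: [-2.1, 0.3, 13.6]
opening: 0.0008
grip_force: 6.2
```

Steady drag of about 13.5 N. Now slower, feeling for the seat.

{"method": "arm_command", "body": {"targets": [{"offset": [0,0,0.01],"spin": 0},{"offset": [0,0,0.02],"spin": 0},{"offset": [0,0,0.03],"spin": 0},{"offset": [0,0,0.04],"spin": 0},{"offset": [0,0,0.05],"spin": 0},{"offset": [0,0,0.06],"spin": 0}]}}

```text
time: 17.15
ee_pos: [0.5755, 0.076, 0.1325]
tcp_rot: [0.003, -0.611, 0.791, -0.002]
force: [-1.9, 0.0, 14.6]
opening: 0.0004
grip_force: 7.4
```

{"method": "arm_command", "body": {"targets": [{"offset": [0,0,0.01],"spin": 0},{"offset": [0,0,0.015],"spin": 0},{"offset": [0,0,0.02],"spin": 0}]}}

```text
time: 17.45
ee_pos: [0.5756, 0.076, 0.1303]
tcp_rot: [0.003, -0.611, 0.791, -0.002]
force: [-1.6, -0.3, 11.9]
opening: 0.0007
grip_force: 6.5
```

{"method": "arm_command", "body": {"targets": [{"offset": [0,0,0.005],"spin": 0},{"offset": [0,0,0.01],"spin": 0},{"offset": [0,0,0.015],"spin": 0},{"offset": [0,0,0.02],"spin": 0}]}}

```text
time: 17.85
ee_pos: [0.5755, 0.076, 0.128]
tcp_rot: [0.003, -0.611, 0.791, -0.002]
force: [-1.0, -0.4, 11.9]
opening: 0.0004
grip_force: 6.4
```

{"method": "arm_command", "body": {"targets": [{"offset": [0,0,0.005],"spin": 0},{"offset": [0,0,0.01],"spin": 0},{"offset": [0,0,0.015],"spin": 0}]}}

```text
time: 18.15
ee_pos: [0.5755, 0.076, 0.1265]
tcp_rot: [0.003, -0.611, 0.791, -0.002]
force: [-1.5, 0.2, 12.1]
opening: 0.0005
grip_force: 6.3
```

Still free drag. Continuing.

{"method": "arm_command", "body": {"targets": [{"offset": [0,0,0.005],"spin": 0},{"offset": [0,0,0.01],"spin": 0},{"offset": [0,0,0.015],"spin": 0}]}}

```text
time: 18.45
ee_pos: [0.5756, 0.076, 0.1249]
tcp_rot: [0.003, -0.611, 0.791, -0.002]
force: [-1.9, -0.1, 12.0]
opening: 0.0005
grip_force: 6.0
```

{"method": "arm_command", "body": {"targets": [{"offset": [0,0,0.005],"spin": 0},{"offset": [0,0,0.01],"spin": 0},{"offset": [0,0,0.015],"spin": 0}]}}

```text
time: 18.75
ee_pos: [0.5756, 0.076, 0.1234]
tcp_rot: [0.003, -0.611, 0.791, -0.002]
force: [-1.0, -0.4, 11.5]
opening: 0.0004
grip_force: 5.9
```

{"method": "arm_command", "body": {"targets": [{"offset": [0,0,0.005],"spin": 0},{"offset": [0,0,0.01],"spin": 0},{"offset": [0,0,0.015],"spin": 0}]}}

```text
time: 19.05
ee_pos: [0.5756, 0.076, 0.1219]
tcp_rot: [0.003, -0.611, 0.791, -0.002]
force: [-1.3, -0.6, 10.8]
opening: 0.0006
grip_force: 5.8
```

{"method": "arm_command", "body": {"targets": [{"offset": [0,0,0.005],"spin": 0},{"offset": [0,0,0.01],"spin": 0}]}}

```text
time: 19.25
ee_pos: [0.5756, 0.076, 0.1212]
tcp_rot: [0.003, -0.611, 0.791, -0.002]
force: [-2.7, -0.9, 15.4]
opening: 0.0003
grip_force: 7.6
```

Force is rising at 0.121, so this may be the seat. Small steps now.

{"method": "arm_command", "body": {"targets": [{"offset": [0,0,0.003],"spin": 0},{"offset": [0,0,0.005],"spin": 0}]}}

```text
time: 19.45
ee_pos: [0.5756, 0.076, 0.1211]
tcp_rot: [0.003, -0.611, 0.791, -0.002]
force: [-2.6, -0.1, 15.2]
opening: 0.0007
grip_force: 7.9
```

{"method": "arm_command", "body": {"targets": [{"offset": [0,0,0.005],"spin": 0},{"offset": [0,0,0.008],"spin": 0}]}}

```text
time: 19.65
ee_pos: [0.5756, 0.076, 0.1209]
tcp_rot: [0.003, -0.611, 0.791, -0.002]
force: [-3.2, 0.3, 18.3]
opening: 0.0006
grip_force: 9.4
```

{"method": "arm_command", "body": {"targets": [{"offset": [0,0,0.004],"spin": 0},{"offset": [0,0,0.008],"spin": 0},{"offset": [0,0,0.008],"spin": 0}]}}

```text
time: 19.95
ee_pos: [0.5757, 0.076, 0.1208]
tcp_rot: [0.003, -0.612, 0.791, -0.002]
force: [-5.8, -0.5, 20.4]
opening: 0.0006
grip_force: 10.4
```

{"method": "arm_command", "body": {"targets": [{"offset": [0,0,0.003],"spin": 0},{"offset": [0,0,0.003],"spin": 0},{"offset": [0,0,0.003],"spin": 0},{"offset": [0,0,0.003],"spin": 0}]}}

```text
time: 20.35
ee_pos: [0.5757, 0.076, 0.1207]
tcp_rot: [0.003, -0.612, 0.791, -0.002]
force: [-5.6, 0.5, 21.9]
opening: 0.0002
grip_force: 11.0
```

{"method": "arm_command", "body": {"targets": [{"offset": [0,0,-0.05],"spin": 0},{"offset": [0,0,-0.15],"spin": 0},{"offset": [0,0,-0.3],"spin": 0},{"offset": [0,0,-0.5],"spin": 0},{"offset": [0,0,-0.75],"spin": 0},{"offset": [0,0,-1],"spin": 0}]}}

```text
time: 20.95
ee_pos: [0.5729, 0.0753, 0.2152]
tcp_rot: [-0.001, -0.611, 0.792, 0.0]
force: [-0.3, -0.9, -0.7]
opening: 0.0006
grip_force: 0.0
```

{"method": "arm_command", "body": {"targets": [{"offset": [-0.25,0,-0.2],"spin": 0},{"offset": [-0.5,0,-0.4],"spin": 0},{"offset": [-0.9,0,-0.6],"spin": 0},{"offset": [-0.9,0,-0.6],"spin": 0},{"offset": [-0.9,0,-0.6],"spin": 0},{"offset": [-0.9,0,-0.6],"spin": 0}]}}

```text
time: 21.55
ee_pos: [0.5953, 0.162, 0.2739]
tcp_rot: [-0.001, -0.611, 0.792, 0.0]
force: [0.3, -0.1, -0.1]
opening: 0.0008
grip_force: 0.0
```

```bash
python3 - <<'E'
from plant import bot, vision
from h import *
s=bot.observe();print(s["time"],s["ee_pos"].round(4),s["force"].round(2))
o=[]
f=vision.grab_frame("wrist");o.append(cv2.resize(f["image"],(400,300)))
f=vision.grab_frame("scene");o.append(cv2.resize(f["image"],(400,300)))
cv2.imwrite("pics/w5.png",np.hstack(o))
E
```

```text
21.55 [0.5953 0.162  0.2739] [ 0.29 -0.12 -0.12]
```

View pics/w5.png

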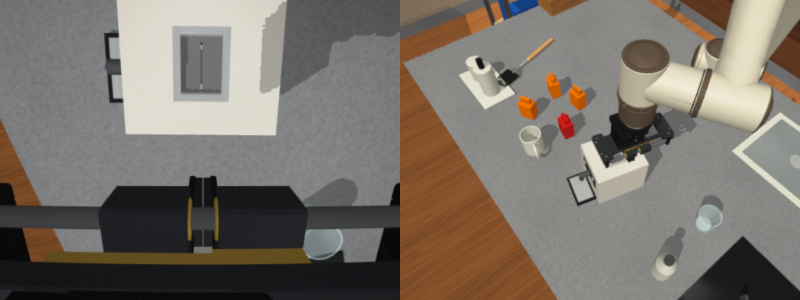

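The flaps are closed over the cartridge at (202,65) in the wrist view. The mug, tumbler and soap are undisturbed and the robot is clear.

```bash
python3 -c "
from plant import bot
print(bot.hand_in())"
```

```text
the job is handed in; nothing more can be done
None
```

The cartridge is pressed home on its seat with a push of about 22 N, the flaps have closed behind it, the mug, tumbler and soap were left undisturbed, and the job is handed in (the hand-in returned no verdict).

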